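# Lean a circuit board on the drying rest and block its foot

## Task

Take the framed circuit board off the blue holder and lean it against the white wall of the drying rest: blue handle end up, foot on the rest's grey base plate, component side facing away from the wall, square to the wall and at about 20 degrees from upright. Slide the black stop with the red grip along until it is right up against the board's foot so that it cannot slide out. Set the board down gently, and leave the tray, the can and the bottle where they are.

Things in the scene. Friction and masses are not known exactly. Their poses are not given: they have to be found in the camera images.
- board: Loose circuit board in an aluminium carrier frame, 180 x 60 x 12 mm, about 0.17 kg, cream board with black, green and brown components on one face; starts lying flat, components up, on the holder, handle end towards the robot. Origin: centre of the underside (the face without components). x: along the 180 mm length towards the solid blue handle end (last 42 mm); y: across the 60 mm width; z: out of the component face (thickness 12 mm). The centre of mass is near the middle.
- board_grip (a point): Point in the middle of the blue handle end of the board, 20 mm from its end, mid thickness; the board is 60 mm wide here, flat parallel sides (along board y) to pinch. Held here lightly (a few N) with the fingers across the width, the board swings down about the finger line; a firm grip holds it.
- board_foot (a point): Middle of the board's lower front edge: the foot end (opposite the handle), on the component face. With the board leaning, this is the edge that the stop meets.
- holder: Low fixed work holder, two blue crossbars 18 x 44 mm, tops 30 mm above the bench, 80 mm apart centre to centre on a black spine. The board's handle end overhangs it, so there is free space beside and below the board's sides there. Origin: centre of underside.
- rest: Fixed drying rest, 160 mm wide: a white upright wall 12 mm thick whose top is 150 mm above the bench, and a grey base plate whose top is 8 mm above the bench and runs 155 mm out in front of the wall. Origin: at bench level, on the front face of the wall, mid width. x: horizontal, out from the wall face over the base plate; y: along the wall; z up. The board is longer than the wall is high, so its back rests on the wall's top front edge.
- stop (a joint): Sliding foot stop on the rest's base plate, m. 0: its face is 122 mm from the wall; it grows as the stop slides towards the wall (rest -x), so the face is 0.122 - joint from the wall; range 0 to 0.10. Stiff: about 2 N to move, stays where left.
- stop_face (a point): Middle of the foot of the stop's face that looks to the wall (black bar 150 mm along the wall, 20 mm thick, 22 mm high), 4 mm above the base plate. Axes as the rest's.
- stop_grip (a point): Point to grip on the red block on top of the stop: block 30 mm along the wall, 22 mm front to back, from 30 to 70 mm above the bench; this point is in its middle, at 55 mm above the bench, 11 mm behind the stop's face.
- tray: Bystander: blue open parts tray 100 x 140 x 35 mm with dividers. Origin: centre of underside.
- can: Bystander: black and white can, 52 mm across, 130 mm high. Origin: centre of underside.
- flux: Bystander: small amber bottle, 32 mm across, 70 mm high. Origin: centre of underside.

How it is judged:
By the outcome, as a careful person would: the job done as asked, in the order asked, and still so for the second after the job is handed in, with the robot touching nothing.
It also fails if it takes over 69 s, if anything falls off the work surface, if the arm or the gripper's body presses on something with over 40 N, if the wrist force passes 120 N, or if a joint passes its speed limit or range.

## Robot

A 6-joint arm with a two-finger parallel gripper is mounted at the origin on the work surface. World frame = base frame: x ahead of the robot, y to its left, z up, the work surface at z = 0. Lengths are in m, angles in rad, forces in N, time in s.
With the tool pointing down it reaches from about 0.35 to 0.85 m from the base axis. Payload 8.1 kg.
Tool frame: the origin (TCP) lies at the very end of the fingers, on their centre line; the grasp point (between the pads) lies 19 mm behind it; z points along the fingers, y is the direction in which the jaws open and shut (so a half turn about z gives the same grasp; the last joint's range is limited). The gripper opens to 93 mm and grips with 3 to 60 N. Pads are 15 mm wide; open, the fingers measure 128 mm over their backs; the gripper's body (75 mm by 188 mm) begins 65 mm behind the grasp point.
Start: joints at [1.189, 0.13, 1.488, -0, 1.523, -0.085], TCP at [0.175, 0.574, 0.219] pointing down, gripper open.
Joint ranges: [-2.96, 2.96], [-0.89, 2.26], [0.02, 2.5], [-1.34, 4.48], [0, 2.73], [-2.66, 2.66]. Speed limits (rad/s): [2.39, 2.39, 2.79, 3.14, 3.14, 3.14].

## Interface

Orientations are given as a rotation vector (axis times angle).
In Python, from plant import * gives the robot as it stands.
- The arm moves only by the tool apply_moves, never from a script. Its argument "commands" is one flat list of numbers, 7 for each row, row after row: the shift along the world's x, y, z in cm, then the turn, a rotation vector about the world's x, y, z in rad, then the finger opening in cm, from 0 to 9.3. A call has 1 to 8 rows; each row shifts and turns the pose as measured when the row begins; what a row does not reach is not made up. A row lasts 1/8 s, in which the tool goes at most 62.5 mm and 10.7 degrees, less where a joint would pass 70% of its speed; a pose out of reach is approached as far as the arm can. A call with a gripper value outside its range is refused whole. The fingers move at their own pace and stop on an object; "squeeze" is the grip in N (left out, the last holds). Time passes only in rows, so rows that do not move let the fingers close. It gives the time, the measured TCP pose, the force and the opening at its end, in the units of the state.
- read_state(): the state, without advancing time (a new reading comes with each control period).
- read_camera(name): name is "scene" or "top"; returns (picture, depth): 420x560x3 uint8, blue, green, red; 420x560 float32, m along the optical axis (not along the pixel's ray), 0 where there is no reading.
- camera_model(name): a dict with "intrinsics" (3x3 intrinsics, pixels), "dist_coeffs" ([k1, k2, p1, p2, k3] as OpenCV has them; the pictures are not rectified), "R" (3x3) and "t" (3): a world point X has camera coordinates R X + t. Camera axes: x right, y down, z forward; pixel columns grow to the right and rows downward; lengths in m; the calibration is good to about 2 mm. A picture is of the moment at which its call begins. camera_model takes no time and is no camera call.
- close_job(): hands the job in, once; it reports no verdict.
Trained networks look in the newest picture that a camera, given by its name, has taken for a name from the list of things; names that differ only in an ending like _2 or _b are one class to them, and where a whole thing is asked for, a point or a joint stands for the part that bears it (a point fixed in the world has none). Each returns a list of dicts, best first, with "conf" (0 to 1); they miss things now and then, are a little off and sometimes report something else, mostly with a low value. They report only what shows in the picture. A call takes as long as a camera call.
- find_in(query, camera): "point" ([x, y, z] in m, in the coordinates of the camera as it stood for that picture, good to about 4 mm: the middle of the surface that is visible of it).
- cut_out(query, camera): "mask" (420x560 bool, what is visible of it).
- spot_point(query, camera): "point" ([x, y, z] in m, in the coordinates of the camera as it stood for that picture, good to about 4 mm: a listed point, or the origin of a listed thing).
The state is a dict: "t": time; "q": joint angles; "dq": joint speeds; "joint_torque": joint torques, N m; "tool_pos": TCP position; "orientation": TCP orientation; "force": force on the tool from outside, world axes, zero at the start; "wrist_torque": the same for the moment, N m; "opening": finger opening in m.
Only numpy, scipy, OpenCV 4.12 (cv2) and the standard library are available. Lean on these libraries where they do the work, as an engineer would, in place of code of your own. Each camera call takes 0.05 s, during which the arm holds its last target. There are 200 camera calls.

## Working session

There is one attempt and no reset: what is moved stays moved. The work goes in short steps, Python scripts to look and compute and a tool call to move; the robot and the scene stay as the last step left them, time stands still between calls to the robot, and variables do not carry over. Pictures are saved under pics/ and viewed, about 8 in all and at most 12, crops included, and the job is handed in when it is done.

Besides the shell and the picture viewer there is one more tool, called by a JSON object that holds its "api" and its "payload". apply_moves: Moves the arm, as the interface text tells. Its arguments: {"type":"object","properties":{"commands":{"type":"array"},"squeeze":{"type":"number"}},"required":["commands"]}

```bash
mkdir -p pics; ls
cat > h.py <<'E'
from plant import *
import numpy as np, cv2
from scipy.spatial.transform import Rotation as Rot
def cloud(cam,depth):
    m=camera_model(cam);K=np.array(m["intrinsics"]);D=np.array(m["dist_coeffs"],float)
    h,w=depth.shape;u,v=np.meshgrid(np.arange(w),np.arange(h))
    p=cv2.undistortPoints(np.stack([u,v],-1).reshape(-1,1,2).astype(float),K,D).reshape(h,w,2)
    c=np.dstack([p*depth[...,None],depth])
    return (c-np.array(m["t"]).ravel())@np.array(m["R"])
def w(cam,p):
    m=camera_model(cam);return np.array(m["R"]).T@(np.array(p)-np.array(m["t"]).ravel())
E
python3 - <<'E'
from h import *
s=read_state();print(s)
ims=[]
for c in("scene","top"):
    im,d=read_camera(c);ims.append(im);np.savez(f"/tmp/{c}.npz",im=im,d=d)
    for q in("board","board_grip","board_foot","holder","rest","stop_face","stop_grip","tray","can","flux"):
        r=spot_point(q,c)
        print(c,q,[(np.round(w(c,a["point"]),4).tolist(),round(a["conf"],2)) for a in r[:2]])
    cv2.imwrite(f"pics/{c}0.png",im)
E
```

```text
pics
{'t': 0.0, 'q': array([ 1.18859200e+00,  1.31156328e-01,  1.48927828e+00,  2.06007742e-05,
        1.52297652e+00, -8.53971296e-02]), 'dq': array([ 2.36419606e-04, -3.66675886e-03,  7.73850179e-06,  1.30516500e-03,
       -9.42150689e-05,  3.62267583e-04]), 'joint_torque': array([ 8.32950154e-04, -5.59853053e+01, -4.91756701e+01,  7.68133882e-02,
        3.58642673e-02, -1.49918142e-04]), 'tool_pos': array([0.17524022, 0.57325094, 0.21759088]), 'orientation': array([-4.64450339e-01, -3.10662356e+00,  2.77085934e-03]), 'force': array([ 0.1797879 ,  0.34577456, -0.82571301]), 'wrist_torque': array([ 0.02423375, -0.0237333 ,  0.06213278]), 'opening': 0.09302543703172012}
scene board [([0.5374, 0.2467, 0.0326], 0.71)]
scene board_grip [([0.4698, 0.2272, 0.0369], 0.72)]
scene board_foot [([0.6174, 0.2692, 0.0388], 0.68)]
scene holder [([0.535, 0.2394, -0.0048], 0.79)]
scene rest [([0.5495, -0.2093, 0.0018], 0.61)]
scene stop_face [([0.6657, -0.1749, 0.0139], 0.75)]
scene stop_grip [([0.6734, -0.1744, 0.0565], 0.83)]
scene tray [([0.7722, 0.012, -0.0017], 0.63), ([0.6723, -0.1759, 0.0549], 0.16)]
scene can [([0.6384, -0.0094, 0.0043], 0.88)]
scene flux [([0.4246, -0.0043, 0.0022], 0.64)]
top board [([0.5351, 0.2402, 0.0261], 0.87)]
top board_grip [([0.4633, 0.223, 0.0322], 0.62)]
top board_foot [([0.6287, 0.2685, 0.0397], 0.84)]
top holder [([0.6765, -0.1721, 0.0543], 0.64)]
top rest [([0.5545, -0.2119, -0.0025], 0.61)]
top stop_face [([0.6617, -0.176, 0.01], 0.96)]
top stop_grip [([0.6769, -0.1699, 0.0556], 0.58)]
top tray [([0.7721, 0.0106, 0.0026], 0.86)]
top can [([0.6423, -0.0089, -0.0006], 0.97)]
top flux [([0.4248, -0.003, -0.0016], 0.69)]
```

View pics/scene0.png

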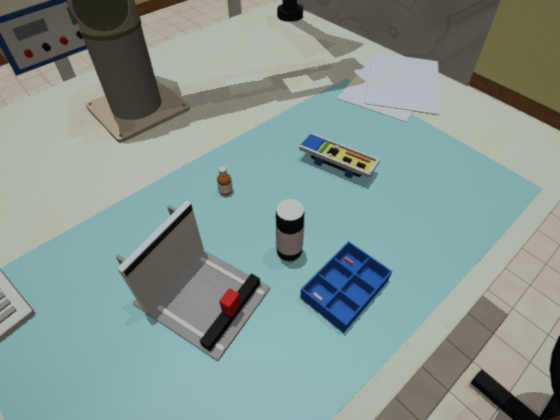

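View pics/top0.png

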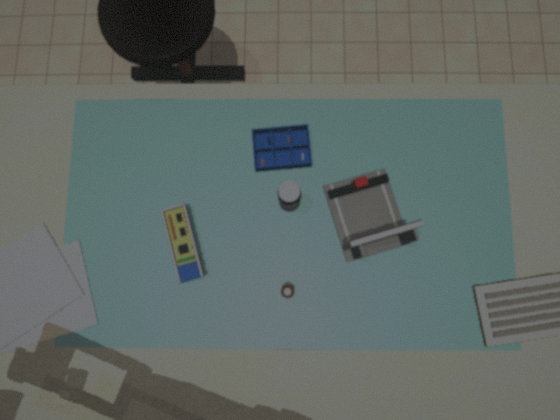

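The scene view shows the rest at about (190,280), with its wall on the robot side and the stop's red grip at (230,300). The board is at (338,155), can (290,230), bottle (225,180) and tray (346,285). The top view agrees. Next I'll get the precise rest and board poses from depth.

Run:
```python
from h import *
for c in("scene","top"):
    im,d=read_camera(c);P=cloud(c,d)
    m=[a for a in cut_out("rest",c)];
    if m:
        M=m[0]["mask"]&(d>0);X=P[M];print(c,"rest",M.sum(),m[0]["conf"])
        f=X[(X[:,2]>.03)&(X[:,2]<.135)]
        if len(f)>50:
            g=f.copy()
            for _ in range(6):
                mu=np.median(g,0) if _==0 else g.mean(0);n=np.linalg.svd(g-g.mean(0))[2][2];n*=np.sign(n[0]);mu=g.mean(0)
                e=(f-mu)@n;g=f[abs(e)<.004]
            print("wall n",n,"c",mu,len(f),len(g),"yaw",np.degrees(np.arctan2(n[1],n[0])))
            yv=np.array([-n[1],n[0],0]);s=g@yv;print("y ext",np.percentile(s,[1,99]), "off",mu@n)
        t=X[X[:,2]>.145];print("top",len(t),t.mean(0) if len(t) else 0, np.percentile(X[:,2],[1,99.5]))
        if len(t)>15:
            r=cv2.minAreaRect((t[:,:2]*1000).astype(np.float32));print("toprect",r)
        b=X[(X[:,2]<.015)&(X[:,2]>0)];print("base",len(b),b.mean(0) if len(b) else 0)
    for q in("board","stop_grip"):
        m=cut_out(q,c)
        if m:
            X=P[m[0]["mask"]&(d>0)]
            hi=X[(X[:,2]>.033)&(X[:,2]<.08)]
            print(c,q,m[0]["conf"],len(hi),hi.mean(0),cv2.minAreaRect((hi[:,:2]*1000).astype(np.float32)),np.percentile(hi[:,2],[5,50,95]))
s=read_state();R=Rot.from_rotvec(s["orientation"]).as_matrix();print(np.round(R,3),s["tool_pos"])
```

```text
scene rest 12257 0.88
wall n [0.38991489 0.10866141 0.91441734] c [ 0.63242503 -0.1944698   0.05228414] 4017 740 yaw 15.572080473522515
y ext [-0.17371351 -0.11133921] off 0.2732700956024122
top 810 [ 0.55143408 -0.21640523  0.14929246] [0.0008658  0.15125612]
toprect ((548.9940795898438, -211.70260620117188), (16.133468627929688, 158.42788696289062), 16.513809204101562)
base 6091 [ 0.62149961 -0.19641762  0.00821322]
scene board 0.81 1546 [0.53850174 0.24364425 0.03961814] ((534.77197265625, 243.89881896972656), (179.7812957763672, 63.000450134277344), 16.353078842163086) [0.03427985 0.0402622  0.04410337]
scene stop_grip 0.63 1 [0.58644853 0.22765962 0.03341136] ((586.4485473632812, 227.6596221923828), (0.0, 0.0), 0.0) [0.03341136 0.03341136 0.03341136]
top rest 5418 0.89
wall n [0.2913129  0.10774242 0.95054109] c [ 0.5849631  -0.20427033  0.07225279] 693 35 yaw 20.296973280007396
y ext [-0.13806369 -0.09624521] off 0.2170779696802573
top 487 [ 0.5491534  -0.21096301  0.14900324] [0.00272669 0.15131324]
toprect ((549.2233276367188, -211.02291870117188), (13.665903091430664, 156.67623901367188), 16.911325454711914)
base 3803 [ 0.60767908 -0.19191158  0.00752414]
top board 0.64 1742 [0.53253376 0.24289819 0.03867792] ((536.2559814453125, 244.16452026367188), (180.70750427246094, 61.19978332519531), 16.59208106994629) [0.03352594 0.03916837 0.04353964]
top stop_grip 0.9 169 [ 0.6738051  -0.17324526  0.06148911] ((677.860595703125, -186.14434814453125), (20.5521183013916, 121.68768310546875), 12.433255195617676) [0.03438539 0.06823009 0.07175724]
[[-0.956  0.292 -0.   ]
 [ 0.292  0.956 -0.   ]
 [-0.    -0.    -1.   ]] [0.17546085 0.57377384 0.21861603]
```

{"api": "apply_moves", "payload": {"commands": [3.2,-4.5,-0.5,0,0,0.147,9.3,3.2,-4.5,-0.5,0,0,0.147,9.3,3.2,-4.5,-0.5,0,0,0.147,9.3,3.2,-4.5,-0.5,0,0,0.147,9.3,3.2,-4.5,-1,0.0437,-0.1463,0,9.3,3.2,-4.5,-1,0.0437,-0.1463,0,9.3,3.2,-4.5,-1,0.0437,-0.1463,0,9.3,3.2,-4.5,-1,0.0437,-0.1463,0,9.3], "squeeze": 30}}

```text
t: 2.5
tool_pos: [0.4397, 0.2078, 0.1608]
orientation: [-0.398, 2.485, 0.104]
force: [-11.4, -13.4, -121.3]
opening: 0.0928
```

```bash
cat >> h.py <<'E'
YAW=np.radians(16.6)
def des(b):
    f=np.array([np.cos(YAW),np.sin(YAW),0]);y=np.array([-np.sin(YAW),np.cos(YAW),0]);b=np.radians(b)
    z=np.sin(b)*f-np.cos(b)*np.array([0,0,1]);return np.column_stack([np.cross(y,z),y,z])
def togo(p,b):
    s=read_state();R=Rot.from_rotvec(s["orientation"]).as_matrix()
    print("t",s["t"],"pos",np.round(s["tool_pos"],4),"d cm",np.round((np.array(p)-s["tool_pos"])*100,2),"rot",np.round(Rot.from_matrix(des(b)@R.T).as_rotvec(),3),"F",np.round(s["force"],1),"open",round(s["opening"],4),"q",np.round(s["q"],2))
E
python3 -c "
from h import *
togo([0.433,0.2135,0.0885],35)"
```

```text
t 2.5 pos [0.4397 0.2078 0.1608] d cm [-0.67  0.57 -7.23] rot [ 0.013  0.021 -0.022] F [ -11.4  -13.4 -121.3] open 0.0928 q [ 0.38 -0.88  2.5  -0.07  0.9  -1.49]
```

{"api": "apply_moves", "payload": {"commands": [0.5,0.2,0.5,-0.02,0.067,0,9.3,0.5,0.2,0.5,-0.02,0.067,0,9.3,0,0,0,0,0,0,9.3]}}

```text
t: 2.88
tool_pos: [0.4561, 0.2081, 0.1814]
orientation: [-0.405, 2.606, 0.084]
force: [0.0, 0.6, 0.2]
opening: 0.0933
```

```bash
python3 -c "
from h import *
togo([0.46,0.221,0.0885],15)
s=read_state();print(s['joint_torque'],s['wrist_torque'])"
```

```text
t 2.875 pos [0.4561 0.2081 0.1814] d cm [ 0.39  1.29 -9.29] rot [-0.057  0.239 -0.017] F [0.  0.6 0.2] open 0.0933 q [ 0.35 -0.68  2.31 -0.04  1.01 -1.51]
[ -0.42717774 -19.20596838 -54.01477218  -0.22263749  -3.00807081
  -0.13865069] [ 0.01753882  0.23928501 -0.02867062]
```

{"api": "apply_moves", "payload": {"commands": [0,0.3,-1,-0.018,0.073,-0.004,9.3,0,0.3,-2,-0.018,0.073,-0.004,9.3,0,0.3,-2,-0.018,0.073,-0.004,9.3,0,0.3,-1,-0.018,0.073,-0.004,9.3,0,0,0,0,0,0,9.3]}}

```text
t: 3.5
tool_pos: [0.4512, 0.2206, 0.1155]
orientation: [-0.43, 2.914, 0.045]
force: [0.0, -0.4, 0.7]
opening: 0.0929
```

```bash
python3 -c "
from h import *
togo([0.471,0.225,0.020],12)
im,d=read_camera('top')
P=cloud('top',d)
for q in ('board_grip','board'): print([(np.round(w('top',a['point']),4),a['conf']) for a in spot_point(q,'top')][:1])
"
```

```text
t 3.5 pos [0.4512 0.2206 0.1155] d cm [ 1.98  0.44 -9.55] rot [ 0.002 -0.012 -0.004] F [ 0.  -0.4  0.7] open 0.0929 q [ 0.36 -0.27  2.07 -0.01  1.14 -1.5 ]
[(array([0.4659, 0.2209, 0.0341]), 0.75)]
[(array([0.5344, 0.2428, 0.0262]), 0.95)]
```

{"api": "apply_moves", "payload": {"commands": [0.4,0.1,-2,0,0,0,9.3,0.4,0.1,-2,0,0,0,9.3,0.4,0.1,-2,0,0,0,9.3,0.4,0.1,-2,0,0,0,9.3,0.4,0,-1.2,0,0,0,9.3,0,0,-0.3,0,0,0,9.3]}}

```text
t: 4.4
tool_pos: [0.473, 0.2255, 0.0258]
orientation: [-0.43, 2.893, 0.05]
force: [0.6, -0.5, 0.4]
opening: 0.0927
```

```bash
python3 -c "
from h import *
togo([0.471,0.225,0.020],12)
im,d=read_camera('scene');cv2.imwrite('pics/s1.png',cv2.resize(im[60:260,200:480],None,fx=2,fy=2))
"
```

```text
t 4.4 pos [0.473  0.2255 0.0258] d cm [-0.2  -0.05 -0.58] rot [-0.005  0.009 -0.005] F [ 0.6 -0.5  0.4] open 0.0927 q [ 0.36 -0.09  2.1  -0.01  0.91 -1.5 ]
```

View pics/s1.png

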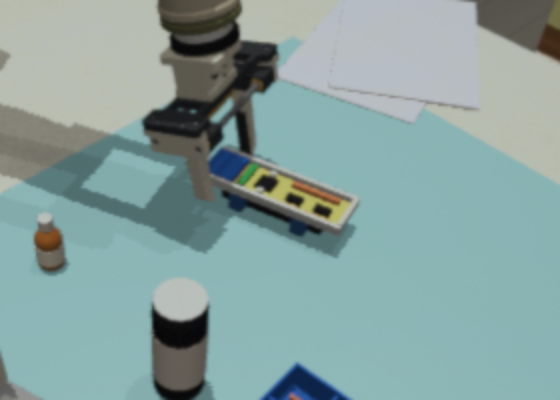

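The fingers straddle the blue handle, at about (200,180) and (247,120). I'll lower the last bit and close.

{"api": "apply_moves", "payload": {"commands": [-0.3,0,-0.6,0,0,0,9.3,0,0,0,0,0,0,5,0,0,0,0,0,0,5,0,0,0,0,0,0,5,0,0,0,0,0,0,5,0,0,0,0,0,0,5], "squeeze": 30}}

```text
t: 5.2
tool_pos: [0.471, 0.2261, 0.0218]
orientation: [-0.43, 2.889, 0.051]
force: [-0.3, 0.4, -0.7]
opening: 0.0598
```

```bash
python3 -c "
from h import *
togo([0.471,0.225,0.020],12)"
```

```text
t 5.2 pos [0.471  0.2261 0.0218] d cm [-0.   -0.11 -0.18] rot [-0.006  0.012 -0.006] F [-0.3  0.4 -0.7] open 0.0598 q [ 0.36 -0.09  2.11 -0.02  0.9  -1.5 ]
```

{"api": "apply_moves", "payload": {"commands": [0,0,1.5,0,0,0,5,0,0,3,0,0,0,5,0,0,5,0,0,0,5,0,0,5,0,0,0,5,0,0,5,0,0,0,5,0,0,5,0,0,0,5,0,0,5,0,0,0,5,0,0,3,0,0,0,5]}}

```text
t: 6.2
tool_pos: [0.4644, 0.2236, 0.3597]
orientation: [-0.43, 2.894, 0.049]
force: [0.3, 0.1, -1.5]
opening: 0.0595
```

{"api": "apply_moves", "payload": {"commands": [0,0,2,0,0,0,5,0,0,1,0,0,0,5,0,0,0,0,0,0,5]}}

```text
t: 6.58
tool_pos: [0.4642, 0.2235, 0.3965]
orientation: [-0.429, 2.887, 0.052]
force: [0.2, 0.5, -1.9]
opening: 0.0597
```

```bash
python3 -c "
from h import *
togo([0.471,0.225,0.4],12)
for c in ('scene','top'):
  im,d=read_camera(c)
  for q in('board','board_grip','board_foot'): print(c,q,[(np.round(w(c,a['point']),4),a['conf']) for a in spot_point(q,c)][:1])
"
```

```text
t 6.575 pos [0.4642 0.2235 0.3965] d cm [0.68 0.15 0.35] rot [-0.006  0.014 -0.005] F [ 0.2  0.5 -1.9] open 0.0597 q [ 0.36 -0.33  1.61 -0.01  1.63 -1.51]
scene board [(array([ 0.5494, -0.2103,  0.002 ]), 0.18)]
scene board_grip []
scene board_foot []
top board [(array([0.524 , 0.2353, 0.3973]), 0.58)]
top board_grip []
top board_foot [(array([0.5343, 0.241 , 0.0008]), 0.7)]
```

{"api": "apply_moves", "payload": {"commands": [0,0,0,0,0,0,5,0,0,0,0,0,0,5,0,0,0,0,0,0,5,0,0,0,0,0,0,5,0,0,0,0,0,0,5,0,0,0,0,0,0,5,0,0,0,0,0,0,5,0,0,0,0,0,0,5], "squeeze": 4}}

```text
t: 7.98
tool_pos: [0.4641, 0.2234, 0.3945]
orientation: [-0.429, 2.89, 0.051]
force: [0.3, -0.0, -0.8]
opening: 0.0601
```

```bash
python3 -c "
from h import *
togo([0.471,0.225,0.4],12)
for c in ('scene','top'):
  im,d=read_camera(c);cv2.imwrite(f'pics/{c}2.png',im)
  for q in('board','board_grip','board_foot'): print(c,q,[(np.round(w(c,a['point']),4),a['conf']) for a in spot_point(q,c)][:1])
"
```

```text
t 7.975 pos [0.4641 0.2234 0.3945] d cm [0.69 0.16 0.55] rot [-0.005  0.011 -0.005] F [ 0.3 -0.  -0.8] open 0.0601 q [ 0.36 -0.33  1.62 -0.01  1.63 -1.51]
scene board [(array([0.4348, 0.2183, 0.3363]), 0.94)]
scene board_grip []
scene board_foot [(array([0.4246, 0.2114, 0.242 ]), 0.65)]
top board []
top board_grip []
top board_foot [(array([ 0.5368,  0.2414, -0.0023]), 0.73)]
```

View pics/scene2.png

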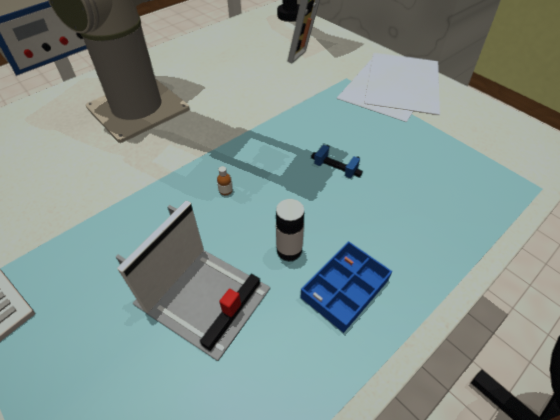

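```bash
cat >> h.py <<'E'
def boardfit(c='scene',im=None):
    im,d=read_camera(c);P=cloud(c,d);m=cut_out('board',c)
    if not m: print('no board');return
    M=cv2.erode(m[0]['mask'].astype(np.uint8),np.ones((3,3)))>0
    X=P[M&(d>0)];g=X
    for _ in range(8):
        mu=g.mean(0);n=np.linalg.svd(g-mu)[2][2];g=X[abs((X-mu)@n)<max(.004,.02/(_+1)**1.2)]
    n=n*np.sign(n[0])
    f=np.array([np.cos(YAW),np.sin(YAW),0])
    print(c,'conf',m[0]['conf'],'N',len(X),len(g),'c',np.round(mu,4),'n',np.round(n,3),'lean',np.degrees(np.arcsin(n[2])),'yaw',np.degrees(np.arctan2(n[1],n[0])),'z',np.round(np.percentile(g[:,2],[1,99]),4))
    y=np.array([-n[1],n[0],0]);y/=np.linalg.norm(y);u=np.cross(n,y);
    r=cv2.minAreaRect(np.column_stack([(g-mu)@y,(g-mu)@u]).astype(np.float32)*1000);print('rect',r)
    return n,mu,im,d
E
python3 -c "
from h import *
boardfit();boardfit()"
```

```text
scene conf 0.64 N 820 748 c [0.4372 0.2099 0.3102] n [ 0.922  0.313 -0.229] lean -13.211847725613989 yaw 18.779866855451218 z [0.2492 0.3699]
rect ((1.8519744873046875, 1.0745010375976562), (59.72210693359375, 129.17604064941406), 0.773688554763794)
scene conf 0.69 N 869 751 c [0.4372 0.21   0.309 ] n [ 0.924  0.309 -0.226] lean -13.042188750422916 yaw 18.46228488570558 z [0.249  0.3697]
rect ((2.493745803833008, 1.4351806640625), (127.80132293701172, 62.095985412597656), 89.70127868652344)
```

{"api": "apply_moves", "payload": {"commands": [0,0,0,0,0,0,5,0,0,0,0,0,0,5,0.7,-2,0,0,0,0,5,1.4,-4,0,0,0,0,5,1.7,-5,0,0,0,0,5,1.7,-5,0,0,0,0,5,1.7,-5,0,0,0,0,5,1.7,-5,0,0,0,0,5], "squeeze": 30}}

```text
t: 9.57
tool_pos: [0.5538, -0.0405, 0.395]
orientation: [-0.441, 2.886, 0.053]
force: [0.2, 1.3, -0.8]
opening: 0.0595
```

{"api": "apply_moves", "payload": {"commands": [1.7,-5,0,0.0114,-0.038,0,5,1.7,-5,0,0.0114,-0.038,0,5,1.3,-4,0,0.0114,-0.038,0,5,0.7,-2,0,0.0114,-0.038,0,5,0,0,0,0.0114,-0.038,0,5,0,0,0,0.0114,-0.038,0,5,0,0,0,0.0114,-0.038,0,5,0,0,0,0,0,0,5]}}

```text
t: 10.58
tool_pos: [0.6083, -0.2083, 0.3925]
orientation: [-0.392, 2.607, 0.104]
force: [-0.0, 0.4, -1.6]
opening: 0.0599
```

```bash
python3 -c "
from h import *
togo([0.609,-0.193,0.39],30)
n,mu,im,d=boardfit();cv2.imwrite('pics/s3.png',im)
for q in('board','board_grip','board_foot'): print(q,[(np.round(w('scene',a['point']),4),a['conf']) for a in spot_point(q,'scene')][:1])
"
```

```text
t 10.575 pos [ 0.6083 -0.2083  0.3925] d cm [ 0.07  1.53 -0.25] rot [ 0.003 -0.014 -0.01 ] F [-0.   0.4 -1.6] open 0.0599 q [-0.65 -0.14  1.53  0.41  1.45 -2.51]
scene conf 0.68 N 5810 4687 c [ 0.6033 -0.2105  0.3427] n [0.947 0.321 0.02 ] lean 1.1461531919444814 yaw 18.754630782991942 z [0.2416 0.4157]
rect ((0.0048370361328125, -14.921714782714844), (59.35816192626953, 177.47848510742188), 0.31942594051361084)
board [(array([ 0.5981, -0.21  ,  0.327 ]), 0.87)]
board_grip [(array([ 0.6   , -0.2117,  0.3931]), 0.98)]
board_foot [(array([ 0.6146, -0.2053,  0.2323]), 0.55)]
```

View pics/s3.png

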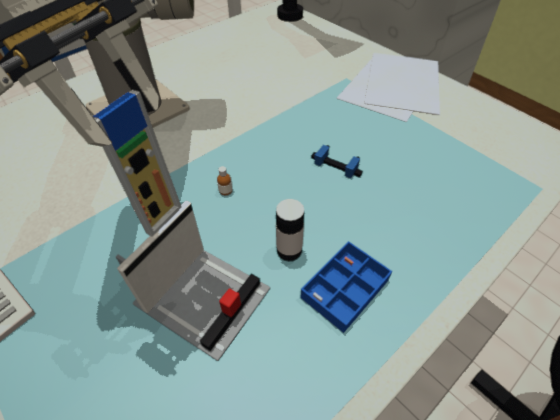

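The board hangs upright at (140,165) behind and above the wall's top edge at (160,235), component side out. I'll compare its yaw with the wall's in the same picture type.

```bash
cat >> h.py <<'E'
O=np.array([.555,-.2097,0]);F=np.array([np.cos(YAW),np.sin(YAW),0]);Y=np.array([-np.sin(YAW),np.cos(YAW),0])
def plane(X,n0=None):
    g=X
    for k in range(8):
        mu=g.mean(0);n=np.linalg.svd(g-mu)[2][2];g=X[abs((X-mu)@n)<.003]
    return n,mu,len(g)
E
python3 -c "
from h import *
A=[read_camera('scene') for _ in range(4)]
d=np.median([a[1] for a in A],0);P=cloud('scene',d)
L=np.dstack([(P-O)@F,(P-O)@Y,P[...,2]])
M=(abs(L[...,0])<.012)&(abs(L[...,1])<.07)&(L[...,2]>.03)&(L[...,2]<.13)&(d>0)
n,mu,k=plane(P[M]);n*=np.sign(n[0]);print('wall',n,k,'yaw',np.degrees(np.arctan2(n[1],n[0])),'tilt',np.degrees(np.arcsin(n[2])),'face x',(mu-O)@F)
T=(abs(L[...,0]+.006)<.015)&(abs(L[...,2]-.15)<.006)&(abs(L[...,1])<.1)&(d>0)
print('top z',np.median(P[T][:,2]),cv2.minAreaRect(np.column_stack([L[T][:,0],L[T][:,1]]).astype(np.float32)*1000),np.percentile(L[T][:,0],[5,50,95]))
B=(L[...,0]>.02)&(L[...,0]<.11)&(abs(L[...,1])<.07)&(abs(L[...,2]-.008)<.006)
print('base',np.median(P[B][:,2]))
S=(L[...,0]>.1)&(L[...,0]<.17)&(abs(L[...,1])<.09)&(L[...,2]>.028)&(L[...,2]<.034)
print('stop top',cv2.minAreaRect(np.column_stack([L[S][:,0],L[S][:,1]]).astype(np.float32)*1000))
S=(L[...,0]>.1)&(L[...,0]<.17)&(abs(L[...,1])<.09)&(L[...,2]>.067)&(L[...,2]<.074)
print('block top',cv2.minAreaRect(np.column_stack([L[S][:,0],L[S][:,1]]).astype(np.float32)*1000))
boardfit()
"
```

```text
wall [9.58368500e-01 2.85533683e-01 5.77943734e-04] 2540 yaw 16.590754857292268 tilt 0.03311373860453854 face x -0.001902888751460235
top z 0.14956438205262573 ((-6.036975860595703, -0.2631378173828125), (158.0675048828125, 14.1867036819458), 89.73847961425781) [-1.14591497e-02 -3.55572562e-03 -6.06581869e-05]
base 0.0083630531916024
stop top ((125.14925384521484, 0.26883697509765625), (150.6855926513672, 20.392871856689453), 89.71822357177734)
block top ((126.7218246459961, 0.4931497573852539), (28.898845672607422, 21.492218017578125), 88.66785430908203)
scene conf 0.83 N 6051 4799 c [ 0.6041 -0.211   0.3429] n [0.95  0.312 0.02 ] lean 1.132757622521627 yaw 18.1564513108905 z [0.2419 0.4158]
rect ((-0.59014892578125, -14.690902709960938), (177.1546630859375, 60.00321578979492), 89.3165283203125)
```

{"api": "apply_moves", "payload": {"commands": [0.5,0.9,0,0,0,-0.01,5,0.5,0.9,-1.5,0,0,-0.01,5,0,0,-3,0,0,0,5,0,0,-4,0,0,0,5,0,0,-4,0,0,0,5,0,0,-3,0,0,0,5,0,0,-2,0,0,0,5,0,0,-1,0,0,0,5]}}

```text
t: 12.12
tool_pos: [0.6189, -0.1833, 0.1958]
orientation: [-0.366, 2.613, 0.099]
force: [-0.1, 0.0, -1.3]
opening: 0.06
```

```bash
python3 -c "
from h import *
togo([0.609,-0.193,0.2],30)
n,mu,im,d=boardfit();cv2.imwrite('pics/s4.png',im)
print('local',(mu-O)@F,(mu-O)@Y)
"
```

```text
t 12.125 pos [ 0.6189 -0.1833  0.1958] d cm [-0.99 -0.97  0.42] rot [ 0.002 -0.017  0.01 ] F [-0.1  0.  -1.3] open 0.06 q [-0.59 -0.09  1.85  0.43  1.09 -2.58]
scene conf 0.79 N 2411 1981 c [ 0.6139 -0.1848  0.1424] n [0.955 0.295 0.025] lean 1.4408704292766603 yaw 17.179700185858678 z [0.044  0.2193]
rect ((-0.9354782104492188, -11.039237976074219), (58.554107666015625, 177.97003173828125), 0.23546314239501953)
local 0.06358305281491247 0.00702957944978876
```

{"api": "apply_moves", "payload": {"commands": [-0.3,-0.1,-0.8,0,0,-0.008,5,0,0,-1,0,0,0,5,0,0,-0.6,0,0,0,5,0,0,-0.2,0,0,0,5,0,0,0,0,0,0,5], "squeeze": 8}}

```text
t: 12.85
tool_pos: [0.6172, -0.1855, 0.1719]
orientation: [-0.355, 2.61, 0.092]
force: [0.5, 0.5, -1.0]
opening: 0.0599
```

{"api": "apply_moves", "payload": {"commands": [0,0,-0.2,0,0,0,5,0,0,-0.2,0,0,0,5,0,0,-0.2,0,0,0,5]}}

```text
t: 13.22
tool_pos: [0.6177, -0.1859, 0.1666]
orientation: [-0.355, 2.609, 0.091]
force: [-0.3, 1.0, -1.0]
opening: 0.0601
```

```bash
python3 -c "
from h import *
togo([0.609,-0.193,0.2],30)
n,mu,im,d=boardfit();cv2.imwrite('pics/s4.png',im)
print('local',(mu-O)@F,(mu-O)@Y)
"
```

```text
t 13.225 pos [ 0.6177 -0.1859  0.1666] d cm [-0.87 -0.71  3.34] rot [ 0.005 -0.011  0.019] F [-0.3  1.  -1. ] open 0.0601 q [-0.59 -0.07  1.88  0.45  1.03 -2.61]
scene conf 0.78 N 2259 1854 c [ 0.6131 -0.1875  0.1118] n [0.959 0.281 0.029] lean 1.660436030869499 yaw 16.310629672416866 z [0.0149 0.1901]
rect ((-0.4458465576171875, -10.148353576660156), (180.2987823486328, 59.46656036376953), 89.7427749633789)
local 0.06200578675939752 0.00463164896188884
```

{"api": "apply_moves", "payload": {"commands": [-0.25,0.5,0,0,0,0.005,5,-0.25,0.5,0,0,0,0.005,5,0,0,0,0,0,0,5,0,0,-0.2,0,0,0,5,0,0,-0.2,0,0,0,5,0,0,0,0,0,0,5], "squeeze": 5}}

```text
t: 14.08
tool_pos: [0.614, -0.1755, 0.1653]
orientation: [-0.369, 2.603, 0.092]
force: [0.6, 0.6, -0.6]
opening: 0.0599
```

```bash
python3 -c "
from h import *
togo([0.609,-0.193,0.2],30)
n,mu,im,d=boardfit();cv2.imwrite('pics/s4.png',im)
print('local',(mu-O)@F,(mu-O)@Y)
"
```

```text
t 14.075 pos [ 0.614  -0.1755  0.1653] d cm [-0.5  -1.75  3.47] rot [ 0.006 -0.007  0.009] F [ 0.6  0.6 -0.6] open 0.0599 q [-0.58 -0.1   1.91  0.45  1.02 -2.61]
scene conf 0.89 N 2053 1731 c [ 0.6088 -0.1766  0.1119] n [0.956 0.292 0.021] lean 1.1945451565333072 yaw 16.95491212138145 z [0.0136 0.1892]
rect ((-1.4537467956542969, -10.9110107421875), (179.41482543945312, 58.90935516357422), 89.60176849365234)
local 0.0609960954945301 0.016386956147289262
```

{"api": "apply_moves", "payload": {"commands": [0,0,-0.4,0,0,0,5,0,0,-0.3,0,0,0,5,0,0,-0.2,0,0,0,5], "squeeze": 5}}

```text
t: 14.55
tool_pos: [0.617, -0.176, 0.1606]
orientation: [-0.369, 2.596, 0.089]
force: [-1.1, 2.1, 7.0]
opening: 0.06
```

{"api": "apply_moves", "payload": {"commands": [0,0,-0.3,0,0,0,5,0,0,-0.3,0,0,0,5], "squeeze": 5}}

```text
t: 14.8
tool_pos: [0.6194, -0.1761, 0.1581]
orientation: [-0.368, 2.59, 0.087]
force: [-1.1, 2.9, 7.4]
opening: 0.0602
```

```bash
python3 -c "
from h import *
togo([0.609,-0.193,0.2],30)
n,mu,im,d=boardfit();cv2.imwrite('pics/s4.png',im)
print('local',(mu-O)@F,(mu-O)@Y)
"
```

```text
t 14.8 pos [ 0.6194 -0.1761  0.1581] d cm [-1.04 -1.69  4.19] rot [0.008 0.007 0.01 ] F [-1.1  2.9  7.4] open 0.0602 q [-0.58 -0.08  1.91  0.47  0.99 -2.63]
scene conf 0.93 N 2083 1696 c [ 0.614  -0.1769  0.1113] n [ 0.96   0.279 -0.015] lean -0.8678192152489298 yaw 16.180409680625758 z [0.0136 0.1892]
rect ((-0.7795486450195312, -10.339393615722656), (178.71920776367188, 58.923954010009766), 89.9249038696289)
local 0.06589311584138735 0.014631125941663185
```

{"api": "apply_moves", "payload": {"commands": [-0.77,-0.23,0,-0.003,0.01,0,5,-0.77,-0.23,0,-0.003,0.01,0,5,-0.77,-0.23,-0.1,-0.003,0.01,0,5,-0.77,-0.23,-0.2,-0.003,0.01,0,5], "squeeze": 5}}

```text
t: 15.4
tool_pos: [0.5867, -0.1856, 0.1546]
orientation: [-0.375, 2.634, 0.08]
force: [-1.0, 0.2, 3.2]
opening: 0.0603
```

```bash
python3 -c "
from h import *
togo([0.609,-0.193,0.2],28)
n,mu,im,d=boardfit();cv2.imwrite('pics/s5.png',im)
print('local',(mu-O)@F,(mu-O)@Y)
"
```

```text
t 15.4 pos [ 0.5867 -0.1856  0.1546] d cm [ 2.23 -0.74  4.54] rot [ 0.01  -0.003  0.009] F [-1.   0.2  3.2] open 0.0603 q [-0.61 -0.13  1.95  0.43  1.04 -2.63]
scene conf 0.67 N 2603 2085 c [ 0.5925 -0.1843  0.112 ] n [0.933 0.322 0.162] lean 9.316625998448659 yaw 19.064512793959036 z [0.0145 0.187 ]
rect ((-0.12206840515136719, -11.627281188964844), (177.886474609375, 59.77586364746094), 89.2093734741211)
local 0.043211224114955364 0.013578511871921668
```

View pics/s5.png

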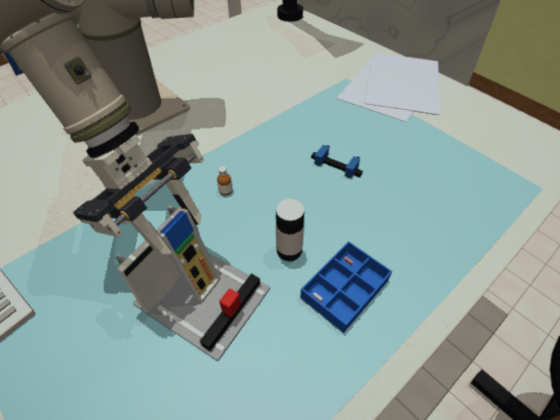

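The board is pivoting on its foot at (208,290), between wall and stop. Continuing to the wall.

{"api": "apply_moves", "payload": {"commands": [-0.77,-0.23,-0.2,-0.002,0.006,0.003,5,-0.77,-0.23,-0.25,-0.002,0.006,0.003,5,-0.58,-0.17,-0.25,0,0,0,5]}}

```text
t: 15.88
tool_pos: [0.5656, -0.1913, 0.1485]
orientation: [-0.382, 2.649, 0.075]
force: [-0.4, -0.2, 3.6]
opening: 0.0604
```

```bash
python3 -c "
from h import *
togo([0.609,-0.193,0.2],28)
n,mu,im,d=boardfit();cv2.imwrite('pics/s6.png',im)
print('local',(mu-O)@F,(mu-O)@Y)
"
```

```text
t 15.875 pos [ 0.5656 -0.1913  0.1485] d cm [ 4.34 -0.17  5.15] rot [ 0.017 -0.017  0.006] F [-0.4 -0.2  3.6] open 0.0604 q [-0.64 -0.16  1.98  0.42  1.06 -2.66]
scene conf 0.64 N 2794 2215 c [ 0.5792 -0.1881  0.109 ] n [0.895 0.336 0.292] lean 16.992365103330343 yaw 20.557116633029526 z [0.0154 0.1817]
rect ((-0.5545234680175781, -11.403366088867188), (178.2335968017578, 58.85546875), 88.55229187011719)
local 0.029380148976719266 0.013823990206257544
```

```bash
cat >> h.py <<'E'
def corners():
    # blue handle + whole: fit plane, then rectangle corners in rest frame
    A=[read_camera('scene') for _ in range(3)];m=cut_out('board','scene')
    d=np.median([a[1] for a in A],0);P=cloud('scene',d)
    M=m[0]['mask']&(d>0);X=P[M];L=np.column_stack([(X-O)@F,(X-O)@Y,X[:,2]])
    g=L
    for k in range(10):
        # front plane x = a+b*y+c*z
        A_=np.column_stack([np.ones(len(g)),g[:,1],g[:,2]]);s=np.linalg.lstsq(A_,g[:,0],rcond=None)[0]
        e=L[:,0]-np.column_stack([np.ones(len(L)),L[:,1],L[:,2]])@s;g=L[abs(e)<max(.002,.015/(k+1))]
    print('plane x=%.4f + %.4f y + %.4f z'%tuple(s),'lean',np.degrees(np.arctan(-s[2])),'yaw rel',np.degrees(np.arctan(-s[1])),len(g),len(L),'foot x front',s[0]+s[2]*.012+s[1]*np.median(g[:,1]),'y ext',np.percentile(g[:,1],[1,50,99]))
    r=cv2.minAreaRect(np.column_stack([g[:,1],g[:,2]*np.hypot(1,s[2])]).astype(np.float32)*1000);print('rect',r)
    lo=g[g[:,2]<.05];hi=g[g[:,2]>.14]
    for nme,h in(('lo',lo),('hi',hi)):
        if len(h): print(nme,np.polyfit(h[:,1],h[:,0],1)[0]*57.3*-1,len(h))
E
python3 -c "
from h import *
corners()"
```

```text
plane x=0.0629 + -0.0456 y + -0.2990 z lean 16.644334295083425 yaw rel 2.609391591912173 1609 3245 foot x front 0.05865377735152417 y ext [-0.01519094  0.01387676  0.04446918]
rect ((15.200435638427734, 103.058837890625), (178.49679565429688, 61.98929977416992), 89.9812240600586)
lo 2.153112670394121 261
hi 2.4809306453656483 801
```

{"api": "apply_moves", "payload": {"commands": [-0.4,-0.12,-0.15,-0.004,0.012,-0.015,5,-0.4,-0.12,-0.15,-0.004,0.012,-0.015,5,-0.2,-0.06,-0.1,-0.002,0.006,-0.01,5]}}

```text
t: 16.55
tool_pos: [0.5609, -0.1922, 0.1473]
orientation: [-0.33, 2.677, 0.055]
force: [18.9, 1.9, -4.2]
opening: 0.0603
```

```bash
python3 -c "
from h import *
togo([0.609,-0.193,0.2],26)
corners()
"
```

```text
t 16.55 pos [ 0.5609 -0.1922  0.1473] d cm [ 4.81 -0.08  5.27] rot [ 0.016 -0.004  0.048] F [18.9  1.9 -4.2] open 0.0603 q [-0.62 -0.17  1.99  0.38  1.05 -2.58]
plane x=0.0607 + -0.0131 y + -0.3175 z lean 17.612063705712703 yaw rel 0.7484596206775606 1680 3267 foot x front 0.05672175285247731 y ext [-0.01591788  0.01449043  0.04487639]
rect ((14.729610443115234, 99.5374984741211), (64.09756469726562, 184.1674346923828), 0.5536287426948547)
lo -0.20021091329982624 275
hi 0.7726948139945341 804
```

{"api": "apply_moves", "payload": {"commands": [0,0,0,0,0,0,5,0.2,0.06,0,0,0,0,5,0.2,0.06,0.3,0,0,0,5,0,0,0.4,0.007,-0.024,0,5,0,0,0.1,0.007,-0.024,0,5,0,0,0,0,0,0,5], "squeeze": 30}}

```text
t: 17.5
tool_pos: [0.5634, -0.1893, 0.1529]
orientation: [-0.323, 2.63, 0.068]
force: [0.2, 0.7, -0.7]
opening: 0.0598
```

```bash
python3 -c "
from h import *
togo([0.609,-0.193,0.2],26)
corners()
"
```

```text
t 17.5 pos [ 0.5634 -0.1893  0.1529] d cm [ 4.56 -0.37  4.71] rot [-0.002  0.041  0.047] F [ 0.2  0.7 -0.7] open 0.0598 q [-0.65 -0.2   2.02  0.44  1.03 -2.63]
plane x=0.0717 + -0.0011 y + -0.3585 z lean 19.72103856368531 yaw rel 0.06448639792157825 1776 3475 foot x front 0.06738527179859968 y ext [-0.01387401  0.01676209  0.04721201]
rect ((16.381145477294922, 103.0799331665039), (191.75811767578125, 61.879783630371094), 89.24163818359375)
lo -1.3785591151107888 241
hi 0.5710407307262227 937
```

{"api": "apply_moves", "payload": {"commands": [-0.3,-0.09,-0.2,0,0,0,5,-0.2,-0.06,-0.3,0,0,0,5,0,0,-0.2,0,0,0,5], "squeeze": 15}}

```text
t: 18.08
tool_pos: [0.5608, -0.1914, 0.1489]
orientation: [-0.325, 2.625, 0.065]
force: [1.8, 2.1, 3.4]
opening: 0.0606
```

```bash
python3 -c "
from h import *
togo([0.609,-0.193,0.2],26)
corners()
"
```

```text
t 18.075 pos [ 0.5608 -0.1914  0.1489] d cm [ 4.82 -0.16  5.11] rot [0.001 0.046 0.046] F [1.8 2.1 3.4] open 0.0606 q [-0.65 -0.2   2.03  0.44  1.03 -2.65]
plane x=0.1377 + 0.0097 y + -0.1359 z lean 7.7368194834699855 yaw rel -0.5566808095735974 493 1402 foot x front 0.1359272671808162 y ext [-0.07434424 -0.01341871  0.07079184]
rect ((-2.2897720336914062, 40.89340591430664), (147.49102783203125, 63.00914001464844), 3.199392080307007)
lo -0.5303196517779639 445
```

{"api": "apply_moves", "payload": {"commands": [-0.25,-0.07,-0.1,0,0,0,5,-0.15,-0.04,-0.1,0,0,0,5], "squeeze": 6}}

```text
t: 18.52
tool_pos: [0.56, -0.1916, 0.1491]
orientation: [-0.325, 2.618, 0.064]
force: [16.0, 3.2, -3.1]
opening: 0.0601
```

```bash
python3 -c "
from h import *
togo([0.609,-0.193,0.2],26)
corners()
"
```

```text
t 18.525 pos [ 0.56   -0.1916  0.1491] d cm [ 4.9  -0.14  5.09] rot [0.    0.053 0.046] F [16.   3.2 -3.1] open 0.0601 q [-0.66 -0.21  2.04  0.45  1.02 -2.66]
plane x=0.0607 + 0.0066 y + -0.3269 z lean 18.104466530299273 yaw rel -0.37893982540991883 1657 3284 foot x front 0.05687787025870762 y ext [-0.01569216  0.01530278  0.04518356]
rect ((16.66750717163086, 100.58650970458984), (185.72206115722656, 65.45022583007812), 89.7586441040039)
lo -1.332591940282845 252
hi -0.2521435116501376 808
```

{"api": "apply_moves", "payload": {"commands": [0.15,0.04,0,0,0,0,5,0,0,0,0,0,0,9.3,0,0,0,0,0,0,9.3,0,0,0,0,0,0,9.3], "squeeze": 6}}

```text
t: 19.23
tool_pos: [0.561, -0.189, 0.148]
orientation: [-0.327, 2.62, 0.07]
force: [2.7, 3.5, 2.6]
opening: 0.0856
```

```bash
python3 -c "
from h import *
togo([0.565,-0.191,0.155],15)
corners();im,d=read_camera('scene');cv2.imwrite('pics/s7.png',cv2.resize(im[120:360,60:340],None,fx=2.5,fy=2.5))
"
```

```text
t 19.225 pos [ 0.561 -0.189  0.148] d cm [ 0.4 -0.2  0.7] rot [-0.054  0.236  0.043] F [2.7 3.5 2.6] open 0.0856 q [-0.65 -0.2   2.03  0.45  1.02 -2.66]
plane x=0.0617 + 0.0006 y + -0.3430 z lean 18.930180513301117 yaw rel -0.03392693363914854 1673 3266 foot x front 0.057623659197255546 y ext [-0.0166514   0.01306871  0.04194071]
rect ((11.917057037353516, 102.84579467773438), (177.40557861328125, 60.08995819091797), 88.6023941040039)
lo -1.5227970286375598 277
hi 0.5780575012282677 802
```

View pics/s7.png

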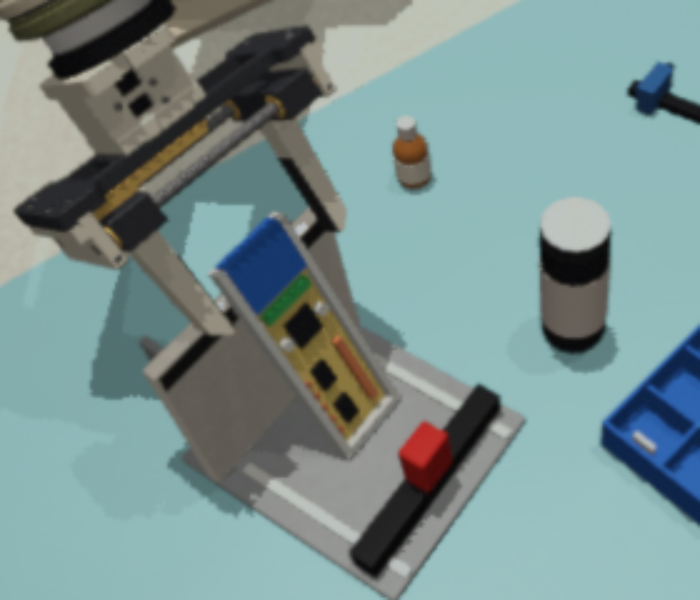

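The board now rests on its own at (305,335), square and at about 19°, with the fingers open. Retracting upward.

{"api": "apply_moves", "payload": {"commands": [0.1,0.03,0,0,0,0,9.3,0.1,0.03,0.3,0,0,0,9.3,0,0,1,0,0,0,9.3,0,0,2,0,0,0,9.3,0,0,3,-0.01,0.034,0,9.3,0,0,4,-0.02,0.067,0,9.3,0,0,4,-0.025,0.084,0,9.3,0,0,2,-0.025,0.084,0,9.3]}}

```text
t: 20.48
tool_pos: [0.5574, -0.1899, 0.3142]
orientation: [-0.356, 2.911, 0.006]
force: [-0.2, 0.9, 0.1]
opening: 0.0929
```

```bash
python3 -c "
from h import *
togo([0.685,-0.171,0.2],0)
corners()
for q in('stop_grip','stop_face'): 
  p=w('scene',spot_point(q,'scene')[0]['point']);print(q,p,(p-O)@F,(p-O)@Y)
d=np.median([read_camera('scene')[1] for _ in range(3)],0);P=cloud('scene',d);L=np.dstack([(P-O)@F,(P-O)@Y,P[...,2]])
S=(L[...,0]>.1)&(L[...,0]<.17)&(abs(L[...,1])<.03)&(L[...,2]>.066)&(L[...,2]<.076)
print('block top',cv2.minAreaRect(np.column_stack([L[S][:,0],L[S][:,1]]).astype(np.float32)*1000),np.median(L[S][:,2]))
"
```

```text
t 20.475 pos [ 0.5574 -0.1899  0.3142] d cm [ 12.76   1.89 -11.42] rot [-0.034  0.206  0.046] F [-0.2  0.9  0.1] open 0.0929 q [-0.5  -0.11  1.57  0.12  1.51 -2.31]
plane x=0.0615 + 0.0059 y + -0.3422 z lean 18.889498568427676 yaw rel -0.3358684542253116 1688 3307 foot x front 0.057464809670864425 y ext [-0.01658728  0.01306932  0.04234634]
rect ((13.254331588745117, 101.27676391601562), (179.3667449951172, 60.452720642089844), 89.90555572509766)
lo -0.6572194032788979 282
hi -0.26012090930890813 797
stop_grip [ 0.67536204 -0.17457873  0.05405936] 0.12537939998204403 -0.0007285319940050345
stop_face [ 0.66406207 -0.17477646  0.01112148] 0.11449389331708616 0.0023102472791539093
block top ((126.9013671875, 0.6871747970581055), (21.895606994628906, 29.17152214050293), 0.43539345264434814) 0.07017266985985395
```

{"api": "apply_moves", "payload": {"commands": [2,0.3,0,-0.008,0.05,0.011,9.3,3,0.4,0,-0.008,0.05,0.011,9.3,3.5,0.5,0,-0.008,0.05,0.011,9.3,2.5,0.4,-2,-0.008,0.05,0.011,9.3,1,0.1,-4,0,0,0,9.3,0,0,-4,0,0,0,9.3,0,0,-4,0,0,0,9.3,0,0,-2,0,0,0,9.3]}}

```text
t: 21.92
tool_pos: [0.6753, -0.1735, 0.1394]
orientation: [0.442, -3.109, -0.014]
force: [-0.2, -0.1, -0.5]
opening: 0.0927
```

```bash
python3 -c "
from h import *
togo([0.6764,-0.1727,0.043],0)
"
```

```text
t 21.925 pos [ 0.6753 -0.1735  0.1394] d cm [ 0.11  0.08 -9.64] rot [-0.009 -0.003  0.007] F [-0.2 -0.1 -0.5] open 0.0927 q [-0.33  0.44  1.27  0.01  1.44 -2.18]
```

{"api": "apply_moves", "payload": {"commands": [0.1,0.1,-2,-0.009,-0.003,0.007,9.3,0,0,-3,0,0,0,9.3,0,0,-3,0,0,0,9.3,0,0,-1.3,0,0,0,9.3,0,0,0,0,0,0,2,0,0,0,0,0,0,2,0,0,0,0,0,0,2,0,0,0,0,0,0,2], "squeeze": 15}}

```text
t: 22.92
tool_pos: [0.678, -0.1749, 0.049]
orientation: [-0.449, 3.103, -0.004]
force: [-0.3, 0.3, -0.2]
opening: 0.0578
```

{"api": "apply_moves", "payload": {"commands": [0,0,0,0,0,0,2,0,0,0,0,0,0,2,0,0,0,0,0,0,2,0,0,0,0,0,0,2]}}

```text
t: 23.42
tool_pos: [0.6781, -0.1731, 0.0501]
orientation: [-0.45, 3.102, -0.001]
force: [1.7, -4.0, -2.1]
opening: 0.0299
```

```bash
python3 -c "
from h import *
togo([0.6764,-0.1727,0.043],0)
corners()"
```

```text
t 23.425 pos [ 0.6781 -0.1731  0.0501] d cm [-0.17  0.04 -0.71] rot [-0.     0.007  0.002] F [ 1.7 -4.  -2.1] open 0.0299 q [-0.32  0.51  1.34  0.    1.28 -2.18]
plane x=0.0623 + -0.0070 y + -0.3473 z lean 19.151714539137913 yaw rel 0.4008023225029738 945 1701 foot x front 0.05812334217219614 y ext [-0.01666906  0.00371669  0.03415743]
rect ((8.48516845703125, 103.36744689941406), (175.11598205566406, 52.47256851196289), 88.60428619384766)
lo -24.691720567878942 13
hi 2.736461506569591 672
```

{"api": "apply_moves", "payload": {"commands": [-0.8,-0.24,0,0,0,0,2,-0.96,-0.29,0,0,0,0,2,-0.96,-0.29,0,0,0,0,2,-0.96,-0.29,0,0,0,0,2,-0.8,-0.24,0,0,0,0,2,0,0,0,0,0,0,2]}}

```text
t: 24.38
tool_pos: [0.63, -0.1875, 0.0501]
orientation: [-0.449, 3.101, 0.0]
force: [-0.0, 1.3, -0.1]
opening: 0.0297
```

```bash
cat >> h.py <<'E'
def stop():
    d=np.median([read_camera('top')[1] for _ in range(3)],0);P=cloud('top',d);L=np.dstack([(P-O)@F,(P-O)@Y,P[...,2]])
    d=np.median([read_camera('scene')[1] for _ in range(3)],0);P=cloud('scene',d);L2=np.dstack([(P-O)@F,(P-O)@Y,P[...,2]])
    for n,L in(('top',L),('scene',L2)):
        for lo,hi in((-.072,-.04),(.05,.072)):
            S=(L[...,0]>.04)&(L[...,0]<.16)&(L[...,1]>lo)&(L[...,1]<hi)&(abs(L[...,2]-.030)<.004)
            if S.sum(): print(n,'bar x at y',lo,hi,np.round(np.percentile(L[S][:,0],[3,50,97]),4),S.sum())
E
python3 -c "
from h import *
togo([0.6764,-0.1727,0.043],0)
s=read_state();print('local tcp',(s['tool_pos']-O)@F)
stop();corners()"
```

```text
t 24.375 pos [ 0.63   -0.1875  0.0501] d cm [ 4.64  1.48 -0.71] rot [-0.001  0.008  0.002] F [-0.   1.3 -0.1] open 0.0297 q [-0.37  0.41  1.48  0.    1.25 -2.23]
local tcp 0.07827365981565038
scene bar x at y -0.072 -0.04 [0.0664 0.0765 0.0851] 228
scene bar x at y 0.05 0.072 [0.0669 0.0771 0.086 ] 118
plane x=-0.1026 + -0.7404 y + 0.5333 z lean -28.070586230226432 yaw rel 36.51798746408388 31 99 foot x front -0.08705299504347991 y ext [-0.03600963 -0.01235491  0.04376818]
rect ((12.739341735839844, 126.36109161376953), (17.827280044555664, 273.740478515625), 18.0515079498291)
lo 67.45875287701188 1
hi 77.22950565862423 30h.py:52: RankWarning: Polyfit may be poorly conditioned
  if len(h): print(nme,np.polyfit(h[:,1],h[:,0],1)[0]*57.3*-1,len(h))
```

{"api": "apply_moves", "payload": {"commands": [-0.45,-0.13,0,0,0,0,2,-0.2,-0.06,0,0,0,0,2,0,0,0,0,0,0,2]}}

```text
t: 25.25
tool_pos: [0.6255, -0.1889, 0.0501]
orientation: [-0.45, 3.098, -0.001]
force: [1.7, 1.0, -0.7]
opening: 0.0298
```

```bash
python3 -c "
from h import *
togo([0.6764,-0.1727,0.043],0)
s=read_state();print('local tcp',(s['tool_pos']-O)@F,s['force']@F)
stop();im,d=read_camera('scene');cv2.imwrite('pics/s8.png',cv2.resize(im[190:370,110:290],None,fx=3.3,fy=3.3))"
```

```text
t 25.25 pos [ 0.6255 -0.1889  0.0501] d cm [ 5.09  1.62 -0.71] rot [-0.001  0.011  0.002] F [ 1.7  1.  -0.7] open 0.0298 q [-0.37  0.39  1.5   0.01  1.24 -2.24]
local tcp 0.07350587962067218 1.9273633981189675
scene bar x at y -0.072 -0.04 [0.0607 0.071  0.0799] 226
scene bar x at y 0.05 0.072 [0.0611 0.0716 0.0804] 124
```

View pics/s8.png

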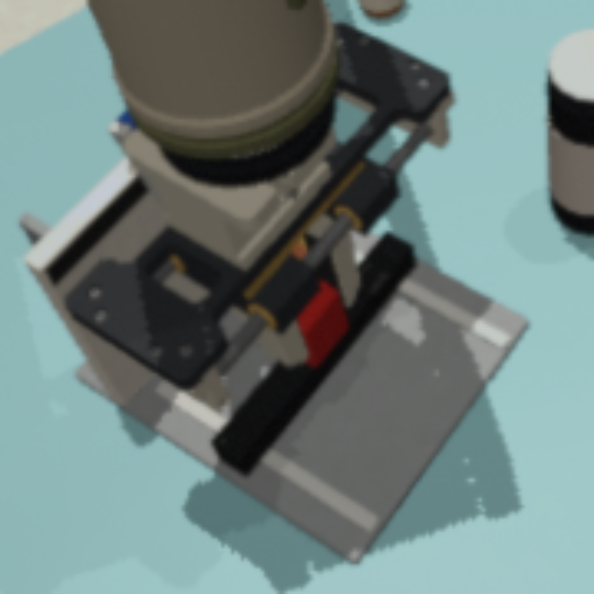

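The bar is square, with the gripper hiding the board's foot behind it, so I'll finish in small steps on force.

{"api": "apply_moves", "payload": {"commands": [-0.2,-0.06,0,0,0,0,2,-0.15,-0.05,0,0,0,0,2]}}

```text
t: 25.85
tool_pos: [0.6224, -0.1898, 0.0501]
orientation: [-0.45, 3.097, -0.001]
force: [2.1, 1.3, -0.4]
opening: 0.0301
```

{"api": "apply_moves", "payload": {"commands": [-0.15,-0.05,0,0,0,0,2]}}

```text
t: 25.98
tool_pos: [0.6209, -0.1902, 0.0501]
orientation: [-0.45, 3.097, -0.0]
force: [2.8, 1.2, -0.8]
opening: 0.0297
```

```bash
python3 -c "
from h import *
s=read_state();print('local tcp',(s['tool_pos']-O)@F,s['force']@F,s['force'])
stop()"
```

```text
local tcp 0.06875582688840325 3.0007857317646938 [ 2.76607843  1.22507727 -0.79489077]
scene bar x at y -0.072 -0.04 [0.056  0.0665 0.0754] 228
scene bar x at y 0.05 0.072 [0.0567 0.0668 0.0755] 120
```

{"api": "apply_moves", "payload": {"commands": [0,0,0,0,0,0,9.3,0,0,0,0,0,0,9.3,0,0,0,0,0,0,9.3,0,0,2,0,0,0,9.3,0.3,0.1,4,0,0,0,9.3,0.5,0.1,4,0,0,0,9.3,0.5,0.1,5,0,0,0,9.3,0,0,5,0,0,0,9.3]}}

```text
t: 27.28
tool_pos: [0.6299, -0.1869, 0.2562]
orientation: [-0.45, 3.104, 0.003]
force: [1.1, -0.4, -0.3]
opening: 0.0925
```

{"api": "apply_moves", "payload": {"commands": [0,3,4,0,0,0,9.3,0,5,3,0,0,0,9.3,0,5,2,0,0,0,9.3,0,5,0,0,0,0,9.3,0,3,0,0,0,0,9.3,0,0,0,0,0,0,9.3]}}

```text
t: 28.02
tool_pos: [0.6301, 0.0279, 0.3691]
orientation: [-0.443, 3.083, -0.009]
force: [0.7, -0.5, 0.8]
opening: 0.0925
```

```bash
python3 -c "
from h import *
stop();corners();im,d=read_camera('scene');cv2.imwrite('pics/s9.png',cv2.resize(im[190:370,110:290],None,fx=3.3,fy=3.3,interpolation=cv2.INTER_CUBIC))
togo([.6,0,.3],0)"
```

```text
top bar x at y -0.072 -0.04 [0.0566 0.0657 0.0753] 110
top bar x at y 0.05 0.072 [0.0564 0.0653 0.0749] 77
scene bar x at y -0.072 -0.04 [0.056  0.0664 0.0753] 225
scene bar x at y 0.05 0.072 [0.0568 0.0668 0.0755] 120
plane x=0.0484 + -0.0097 y + -0.2582 z lean 14.478421649396921 yaw rel 0.553206089996266 1509 2813 foot x front 0.0451646842551004 y ext [-0.01697694  0.01237915  0.04176717]
rect ((12.690225601196289, 104.18305969238281), (171.27389526367188, 60.61393356323242), 89.88687133789062)
lo 0.055714328632327954 126
hi 0.5285986224567356 779
t 28.575 pos [0.6303 0.025  0.3666] d cm [-3.03 -2.5  -6.66] rot [0.002 0.025 0.008] F [ 0.3  0.5 -0. ] open 0.0929 q [-0.04  0.18  1.17 -0.    1.77 -1.89]
```

View pics/s9.png

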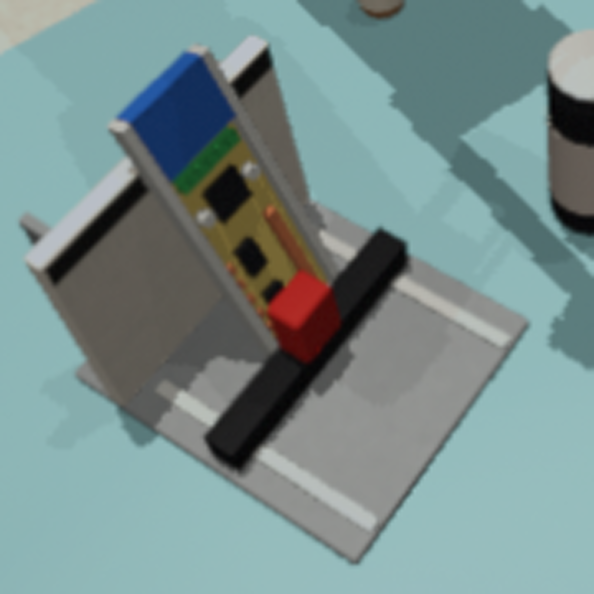

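The picture shows the board leaning behind the bar at (240,200), with the red block hiding its foot. The plane fit's lean of 14.5° disagrees with the earlier 19°, so I'll check the profile by height.

```bash
cat >> h.py <<'E'
def prof():
    for c in('scene','top'):
        d=np.median([read_camera(c)[1] for _ in range(5)],0);P=cloud(c,d);L=np.dstack([(P-O)@F,(P-O)@Y,P[...,2]])
        for ya,yb in((-.014,-.008),(.002,.02),(.033,.040)):
            out=[]
            for z in np.arange(.012,.185,.012):
                S=(L[...,1]>ya)&(L[...,1]<yb)&(abs(L[...,2]-z)<.004)&(L[...,0]<.058+.02)&(L[...,0]>-.03)&(d>0)
                out.append((round(z*1000),round(float(np.median(L[S][:,0]))*1000,1) if S.sum()>2 else None,int(S.sum())))
            print(c,ya,out)
E
python3 -c "
from h import *
prof()"
```

```text
scene -0.014 [(12, 14.0, 65), (24, 49.9, 20), (36, 48.0, 27), (48, 52.7, 32), (60, 40.7, 28), (72, 62.6, 61), (84, -1.7, 13), (96, 26.5, 13), (108, 22.9, 12), (120, 15.5, 10), (132, 15.9, 7), (144, 11.7, 10), (156, 8.8, 14), (168, 5.6, 16), (180, -0.1, 35)]
scene 0.002 [(12, 75.3, 19), (24, 75.4, 17), (36, 77.0, 15), (48, 37.5, 61), (60, 33.2, 32), (72, 63.2, 113), (84, 24.3, 50), (96, 20.8, 20), (108, 20.2, 44), (120, 15.1, 65), (132, 14.0, 26), (144, 11.6, 14), (156, 8.7, 48), (168, 4.7, 49), (180, -0.6, 91)]
scene 0.033 [(12, 75.4, 8), (24, 49.5, 21), (36, 42.6, 22), (48, 37.8, 20), (60, 34.5, 19), (72, 30.5, 18), (84, 25.9, 27), (96, 21.8, 23), (108, 21.2, 16), (120, 14.0, 22), (132, 12.7, 18), (144, 12.1, 13), (156, 8.5, 18), (168, 4.7, 18), (180, -0.4, 33)]
top -0.014 [(12, -18.1, 13), (24, 47.0, 3), (36, None, 2), (48, 38.8, 5), (60, 40.3, 4), (72, 64.3, 31), (84, 29.5, 6), (96, 25.6, 4), (108, 21.5, 4), (120, 17.2, 4), (132, 16.1, 3), (144, -12.0, 3), (156, 9.8, 3), (168, 5.6, 4), (180, -3.4, 19)]
top 0.002 [(12, 48.4, 41), (24, 44.6, 7), (36, 56.3, 15), (48, 41.3, 19), (60, 57.2, 12), (72, 64.3, 53), (84, 27.6, 9), (96, None, 2), (108, 21.2, 8), (120, 17.8, 8), (132, 15.4, 5), (144, 12.5, 8), (156, 9.8, 10), (168, 5.7, 10), (180, -3.7, 60)]
top 0.033 [(12, 24.9, 10), (24, 54.0, 4), (36, None, 2), (48, None, 0), (60, None, 0), (72, None, 1), (84, None, 0), (96, None, 1), (108, None, 2), (120, None, 1), (132, None, 1), (144, -9.8, 3), (156, None, 2), (168, 5.5, 3), (180, -2.8, 24)]
```

```bash
python3 -c "
from h import *
im,d=read_camera('top');P=cloud('top',d);L=np.dstack([(P-O)@F,(P-O)@Y,P[...,2]])
im=np.mean([read_camera('top')[0] for _ in range(6)],0).astype(np.uint8);im2=np.mean([read_camera('scene')[0] for _ in range(6)],0).astype(np.uint8)
a=cv2.resize(im[160:270,315:425],(560,560),interpolation=cv2.INTER_CUBIC);a=cv2.convertScaleAbs(a,alpha=1.6,beta=10)
b=cv2.resize(im2[270:310,180:237],(240,168),interpolation=cv2.INTER_CUBIC);b=cv2.convertScaleAbs(b,alpha=1.6,beta=10)
c=np.zeros((560,800,3),np.uint8);c[:,:560]=a;c[:168,560:]=b;cv2.imwrite('pics/t10.png',c)
m=camera_model('top');print('cam',-np.array(m['R']).T@np.array(m['t']).ravel())
"
```

```text
cam [ 0.45630061 -0.01465366  1.01359752]
```

View pics/t10.png

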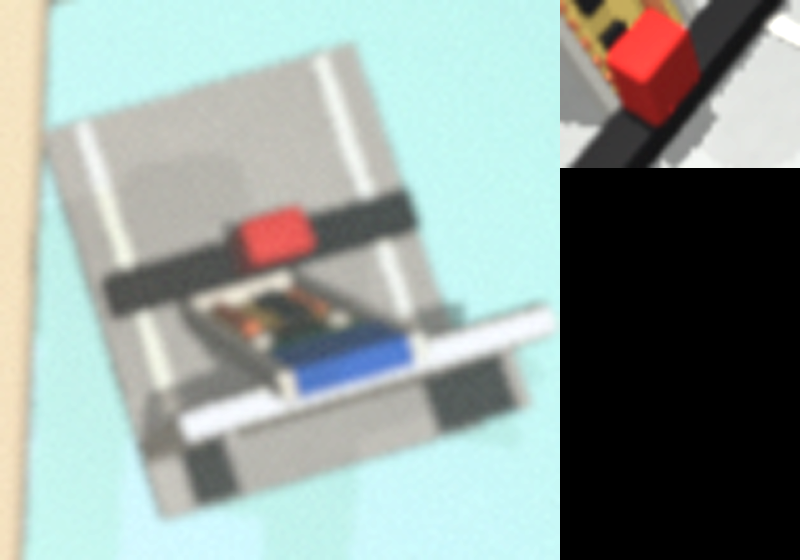

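```bash
python3 -c "
from h import *
im=np.mean([read_camera('top')[0] for _ in range(8)],0).astype(np.float32)
m=camera_model('top');K=np.array(m['intrinsics']);D=np.array(m['dist_coeffs'],float);R=np.array(m['R']);t=np.array(m['t']).ravel()
def samp(x,y,z):
    p=cv2.projectPoints((O+x*F+y*Y+np.array([0,0,z]))[None],cv2.Rodrigues(R)[0],t,K,D)[0].ravel()
    return cv2.getRectSubPix(im,(1,1),(float(p[0]),float(p[1]))).mean()
for z,ys in((.012,(-.01,0,.012,.024,.036)),(.030,(-.05,-.04,.055,.065)),(.012,(-.05,-.04,.055,.065))):
  for y in ys: print(z,y,[(int(x*1000),int(samp(x,y,z))) for x in np.arange(.040,.068,.002)])
"
```

```text
0.012 -0.01 [(40, 48), (42, 55), (44, 65), (46, 83), (48, 102), (50, 114), (52, 115), (54, 98), (56, 76), (58, 60), (60, 57), (62, 66), (64, 76), (66, 80), (68, 82)]
0.012 0 [(40, 43), (42, 38), (44, 45), (46, 63), (48, 87), (50, 111), (52, 118), (54, 102), (56, 78), (58, 59), (60, 53), (62, 61), (64, 69), (66, 73), (68, 74)]
0.012 0.012 [(40, 63), (42, 67), (44, 79), (46, 99), (48, 119), (50, 128), (52, 124), (54, 106), (56, 78), (58, 54), (60, 45), (62, 43), (64, 44), (66, 43), (68, 45)]
0.012 0.024 [(40, 58), (42, 55), (44, 54), (46, 66), (48, 86), (50, 104), (52, 113), (54, 102), (56, 77), (58, 57), (60, 46), (62, 44), (64, 44), (66, 44), (68, 44)]
0.012 0.036 [(40, 60), (42, 61), (44, 64), (46, 69), (48, 77), (50, 84), (52, 85), (54, 77), (56, 64), (58, 50), (60, 44), (62, 44), (64, 45), (66, 45), (68, 45)]
0.03 -0.05 [(40, 124), (42, 125), (44, 122), (46, 122), (48, 121), (50, 116), (52, 102), (54, 81), (56, 60), (58, 47), (60, 44), (62, 44), (64, 44), (66, 44), (68, 44)]
0.03 -0.04 [(40, 106), (42, 106), (44, 106), (46, 106), (48, 105), (50, 101), (52, 90), (54, 72), (56, 55),
[... 376 characters left out ...]
, (66, 45), (68, 45)]
0.012 -0.05 [(40, 111), (42, 110), (44, 109), (46, 109), (48, 108), (50, 107), (52, 101), (54, 87), (56, 68), (58, 50), (60, 44), (62, 43), (64, 43), (66, 44), (68, 44)]
0.012 -0.04 [(40, 105), (42, 105), (44, 106), (46, 106), (48, 105), (50, 104), (52, 99), (54, 88), (56, 71), (58, 53), (60, 45), (62, 42), (64, 43), (66, 44), (68, 44)]
0.012 0.055 [(40, 120), (42, 119), (44, 118), (46, 117), (48, 116), (50, 114), (52, 108), (54, 95), (56, 75), (58, 53), (60, 46), (62, 46), (64, 47), (66, 45), (68, 45)]
0.012 0.065 [(40, 118), (42, 118), (44, 117), (46, 117), (48, 116), (50, 114), (52, 109), (54, 98), (56, 76), (58, 56), (60, 46), (62, 45), (64, 45), (66, 47), (68, 46)]
```

```bash
python3 -c "
from h import *
A=[read_camera('top') for _ in range(10)]
d=np.median([a[1] for a in A],0);im=np.mean([a[0] for a in A],0);P=cloud('top',d);L=np.dstack([(P-O)@F,(P-O)@Y,P[...,2]])
for ya,yb in((-.012,0),(0,.012),(.012,.024),(.024,.036)):
  S=(L[...,1]>ya)&(L[...,1]<yb)&(L[...,0]>.034)&(L[...,0]<.064)&(d>0)
  o=np.argsort(L[S][:,0]);print(ya,[tuple(np.round(L[S][i][[0,2]]*1000).astype(int))+tuple(im[S][i].astype(int)) for i in o][::2])
"
```

```text
-0.012 [(np.int64(34), np.int64(65), np.int64(55), np.int64(61), np.int64(71)), (np.int64(36), np.int64(53), np.int64(49), np.int64(57), np.int64(72)), (np.int64(37), np.int64(48), np.int64(49), np.int64(57), np.int64(74)), (np.int64(40), np.int64(38), np.int64(44), np.int64(52), np.int64(66)), (np.int64(40), np.int64(51), np.int64(63), np.int64(66), np.int64(66)), (np.int64(42), np.int64(48), np.int64(61), np.int64(69), np.int64(80)), (np.int64(45), np.int64(32), np.int64(69), np.int64(76), np.int64(88)), (np.int64(45), np.int64(34), np.int64(61), np.int64(65), np.int64(65)), (np.int64(47), np.int64(33), np.int64(102), np.int64(110), np.int64(113)), (np.int64(49), np.int64(16), np.int64(106), np.int64(114), np.int64(119)), (np.int64(50), np.int64(15), np.int64(122), np.int64(131), np.int64(134)), (np.int64(51), np.int64(15), np.int64(104), np.int64(112), np.int64(115)), (np.int64(52), np.int64(15), np.int64(115), np.int64(123), np.int64(126)), (np.int64(53), np.int64(17), np.int64(106), np.int64(114), np.int64(116)), (np.int64(54), np.int64(17), np.int64(95), np.int64(102), np.int64
[... 7538 characters left out ...]
nt64(23), np.int64(60), np.int64(64), np.int64(65)), (np.int64(56), np.int64(19), np.int64(61), np.int64(65), np.int64(65)), (np.int64(57), np.int64(29), np.int64(48), np.int64(50), np.int64(49)), (np.int64(58), np.int64(30), np.int64(45), np.int64(47), np.int64(46)), (np.int64(59), np.int64(30), np.int64(43), np.int64(45), np.int64(43)), (np.int64(60), np.int64(30), np.int64(45), np.int64(46), np.int64(44)), (np.int64(61), np.int64(31), np.int64(46), np.int64(48), np.int64(47)), (np.int64(62), np.int64(30), np.int64(44), np.int64(45), np.int64(44)), (np.int64(62), np.int64(31), np.int64(43), np.int64(45), np.int64(43)), (np.int64(64), np.int64(30), np.int64(44), np.int64(46), np.int64(45))]
```

The depth across the foot settles it. The frame's foot ledge (z about 16 mm) runs right up to the stop face at x = 56 mm, with no base plate (z = 8 mm) showing between them. The low plane fit came from the recessed board inside its frame. From the frame rim, the lean is atan(51.3/156) ≈ 18°, and the board is square. Handing in.

```bash
python3 -c "
from h import *
read_camera('top')
for q in('tray','can','flux'): print(q,[(np.round(w('top',a['point']),3),round(a['conf'],2)) for a in spot_point(q,'top')][:1])
print(close_job())"
```

```text
tray [(array([ 0.772,  0.011, -0.001]), 0.72)]
can []
flux []
the job is handed in; nothing more can be done
None
```

I handed the job in at about 30 s of the 69 s allowed. The board leans on the wall with its handle up and components facing out. The black stop is up against its foot, and the gripper is clear of everything.

**What I did:** I gripped the board by its handle and lifted it off the holder. A light grip let it swing upright; I set its foot on the base plate and leaned it on the wall's top edge. Then I let go, slid the stop up to the foot by its red grip, and backed off.

**Last checks:**
- **Stop contact:** depth from the top camera shows the board's foot reaching the stop face with no base plate visible between them.
- **Angle:** the frame's rim gives about 18° from upright, a little under the 20° asked. One plane fit said 14.5°; I put that down to the recessed face and the block hiding the foot, since the rim disagrees with it.
- **Squareness:** within about 0.5° of the wall. The board sits about 13 mm off the wall's middle.
- **Bystanders:** the tray is where it was. The last detection missed the can and the bottle, but no move went near them, and the can still showed in place in the last scene picture.

**Possible failures:**
- **Wrist force:** on the first fast move the arm ran onto its joint limits and the wrist force read about 121 N in z. Nothing was being touched and the reading dropped back to zero, but it is just over the 120 N limit and may count against the job.
- **Wall contact:** twice, while leaning the board, the force against the wall read 16 to 19 N. I could not tell whether the board or the fingers were touching it.

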